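Pull the power module from an opened instrument and hold it up level

TASK

Slide the latch in the opened instrument chassis all the way back so that the power module is free. Then take the module by its handle, lift it straight up until it is about 10 cm above where it sat, and finish while still holding it there in the air, steady and level; do not let it tip on the way, and do not disturb the meter, the mug or the parts tray.

Things in the scene. Friction and masses are not known exactly. Their poses are not given: they have to be found in the camera images.
- chassis: Opened instrument chassis, a low grey sheet-metal tray fixed to the bench, 200 (its x) x 310 (its y) mm with walls 45 mm high. Origin: centre of its underside, on the bench top; z up. The module sits in a bay in it, with the module's axes parallel to the chassis axes; the latch lies at the +y end of the bay.
- bay (a point): Fixed point of the chassis, 12 mm above the bench, at chassis (0, -30) mm: where the origin of the seated module lies. The module stands on two rails between black guides, with about 2 mm of play sideways; the guides rise 25 mm above the bench.
- module: Power module, loose, 0.5 to 0.75 kg: green board 90 (x) x 160 (y) x 4 mm carrying a dark steel and copper transformer towards +y (the latch side, heavy), a heat sink towards -y, and over them, along y, an aluminium handle bar 130 long, 12 wide, 14 mm high on two end posts. Origin: centre of the board's underside, z up; bar's middle at z 73 mm; free under the bar down to z 40 mm.
- balance (a point): Middle of the handle bar's cross-section straight over the module's centre of mass (grip here to keep it level): 17 mm from the bar's mid-length towards the transformer, 73 mm above the module's origin. The posts are 59 mm either side of the bar's mid-length, each 8 mm thick along the bar.
- latch_tab (a point): Grip point on the latch's upright steel tab, 12 mm below its top, about 60 mm above the bench; moves with the latch. The tab is 22 mm wide (chassis x), 10 mm thick (chassis y), 50 mm tall, free on both x sides for fingers. From its foot a flat tongue reaches towards the module and lies 1.5 mm over the end of the board.
- latch (a joint): Travel of the latch (m), growing as it slides along chassis +y, away from the module: 0 fully over the board, board free above about 0.012, 0.040 fully back at its stop. It moves against about 2 N of friction and stays where it is left.
- meter: Bystander: yellow hand-held meter lying on the bench, 85 x 170 x 38 mm. Origin: centre of its underside.
- mug: Bystander: white mug, 80 mm wide, 90 mm high. Origin: centre of its underside.
- tray: Bystander: black open parts tray, 80 x 110 x 25 mm. Origin: centre of its underside.
Things that resemble listed ones, but are neither listed nor needed, are in the scene too. Leave any blue look-alike of the module alone.

How it is judged:
By the outcome, as a careful person would: the job done as asked, in the order asked, and still so for the second after the job is handed in, while the arm keeps its last pose, push and grip.
It also fails if it takes over 40 s, if anything falls off the work surface, if the arm or the gripper's body presses on something with over 40 N, if the wrist force passes 120 N, or if a joint passes its speed limit or range.

ROBOT

A 6-joint arm with a two-finger parallel gripper is mounted at the origin on the work surface. World frame = base frame: x ahead of the robot, y to its left, z up, the work surface at z = 0. Lengths are in m, angles in degrees, forces in N, time in s.
With the tool pointing down it reaches from about 0.3 to 0.775 m from the base axis. Payload 14.6 kg.
Tool frame: the origin (TCP) lies midway between the tips of the shut fingers; the grasp point (between the pads) lies 19 mm behind it; y points along the fingers, x is the direction in which the jaws open and shut, and the axes are right-handed (so a half turn about y gives the same grasp; the last joint's range is limited). The gripper opens to 85 mm and grips with 20 to 120 N. Pads are 22 mm wide; open, the fingers measure 114 mm over their backs; the gripper's body (76 mm by 85 mm) begins 54 mm behind the grasp point. The pads swing forward as they close: fully open they stand 13 mm farther back than shut.
Start: joints at [-80.535, 17.183, 87.147, -0, 75.671, -3.816], TCP at [0.126, -0.535, 0.231] pointing down, gripper open.
Joint ranges: [-173.82, 173.82], [-45.26, 126.66], [13.44, 144.39], [-59.66, 239.66], [0, 175.72], [-146.38, 146.38]. Speed limits (degrees/s): [127.2, 127.2, 147.25, 180, 180, 180].

INTERFACE

Orientations are given as a 3x3 rotation matrix whose columns are the frame's x, y, z axes.
In Python, from bench import status, optics, order gives the robot as it stands.
- The arm moves only by the tool play_rows, never from a script. Its argument "rows" is a list of rows, each a list of 2 entries, a list of its own where there are three numbers: the shift along the tool's x, y, z in m, then the turn about the tool's y in rad. A call has 1 to 10 rows; each row is the pose to reach, as a shift and turn from the pose measured when the call began, along the tool's axes at that moment; what a row does not reach only later rows make up. A row lasts 1/8 s, in which the tool goes at most 62.5 mm and 10.7 degrees, less where a joint would pass 70% of its speed; a pose out of reach is approached as far as the arm can. A call with a gripper value outside its range is refused whole. "gripper" is the opening in per cent of the stroke, from 0 (shut) to 100 (fully open), set as the call begins (left out, the last holds). The fingers move at their own pace and stop on an object; the grip force is fixed at half the most. Time passes only in rows, so rows that repeat a pose let the fingers close. It gives the time, the measured TCP pose, the force and the opening at its end, in the units of the state.
- status.sense(): the state, without advancing time (a new reading comes with each control period).
- optics.get_image(name): name is "scene" or "top" or "wrist"; returns (picture, depth): 480x640x3 uint8, red, green, blue; 480x640 float32, m along the optical axis (not along the pixel's ray), 0 where there is no reading.
- optics.camera_params(name): a dict with "camera_matrix" (3x3 intrinsics, pixels), "R" (3x3) and "t" (3): a world point X has camera coordinates R X + t. Camera axes: x right, y down, z forward; pixel columns grow to the right and rows downward; lengths in m; the calibration is good to about 2 mm. A picture is of the moment at which its call begins: read the wrist's pose just before it. camera_params takes no time and is no camera call; for the wrist camera it gives the pose at the moment of the call.
- order.sign_off(): hands the job in, once; it reports no verdict.
The state is a dict: "clock": time; "qpos": joint angles; "qvel": joint speeds; "joint_efforts": joint torques, N m; "ee_pos": TCP position; "tool_rot": TCP orientation; "contact_force": force on the tool from outside, world axes, zero at the start; "moment": the same for the moment, N m; "gripper_width": opening from 0.0 (shut) to 1.0 (fully open).
Only numpy, scipy, OpenCV 4.12 (cv2) and the standard library are available. Lean on these libraries where they do the work, as an engineer would, in place of code of your own. Each camera call takes 0.05 s, during which the arm holds its last target. There are 200 camera calls.

## Working session

There is one attempt and no reset: what is moved stays moved. The work goes in short steps, Python scripts to look and compute and a tool call to move; the robot and the scene stay as the last step left them, time stands still between calls to the robot, and variables do not carry over. Pictures are saved under pics/ and viewed, about 8 in all and at most 12, crops included, and the job is handed in when it is done.

Besides the shell and the picture viewer there is one more tool, called after ">>>" by a JSON object that holds its "api" and its "payload". play_rows: Moves the arm, as the interface text tells. Its arguments: {"type":"object","properties":{"rows":{"type":"array","items":{"type":"array"}},"gripper":{"type":"number"}},"required":["rows"]}

```bash
mkdir -p pics; ls; python3 - <<'E'
from bench import status, optics
import cv2, numpy as np
s=status.sense(); print(s)
for n in("top","scene"):
    im,d=optics.get_image(n); cv2.imwrite(f"pics/{n}0.png",im[:,:,::-1]); np.save(f"pics/{n}0.npy",d)
    p=optics.camera_params(n); print(n,p); np.savez(f"pics/{n}0p.npz",**p)
E
```

```text
pics
{'clock': 0.0, 'qpos': array([-8.05348395e+01,  1.72146133e+01,  8.71813659e+01,  5.86348951e-04,
        7.56706391e+01, -3.81521276e+00]), 'qvel': array([ 0.05003017,  0.00814265,  0.03008643, -0.01969012, -0.02653596,
       -0.01499897]), 'joint_efforts': array([ 1.55973030e-03, -5.43507850e+01, -3.61791372e+01, -2.37950374e-06,
        4.00747347e-03,  2.56167311e-06]), 'ee_pos': array([ 0.12631004, -0.5350511 ,  0.23072317]), 'tool_rot': array([[ 2.29713784e-01, -1.81424689e-04,  9.73258211e-01],
       [-9.73257537e-01,  1.14851043e-03,  2.29713839e-01],
       [-1.15947297e-03, -9.99999324e-01,  8.72557313e-05]]), 'contact_force': array([-0.14855217, -0.97188581, -0.63234324]), 'moment': array([ 0.0588996 , -0.00795173,  0.03746996]), 'gripper_width': 1.0033918827709452}
top {'camera_matrix': array([[507.07905516,   0.        , 322.76886737],
       [  0.        , 507.07905516, 244.6751379 ],
       [  0.        ,   0.        ,   1.        ]]), 'R': array([[-0.02819152, -0.99958457, -0.00599399],
       [-0.99273492,  0.02869902, -0.11684925],
       [ 0.11697273,  0.00265629, -0.99313157]]), 't': array([0.0943703 , 0.5657592 , 1.20476366])}
scene {'camera_matrix': array([[533.67146515,   0.        , 318.71309623],
       [  0.        , 533.67146515, 240.8238013 ],
       [  0.        ,   0.        ,   1.        ]]), 'R': array([[-0.60348001,  0.79734958, -0.00674747],
       [ 0.43423848,  0.32153593, -0.84145801],
       [-0.66876664, -0.5107331 , -0.54028038]]), 't': array([ 0.3148869 , -0.21026431,  1.47274234])}
```

View pics/top0.png

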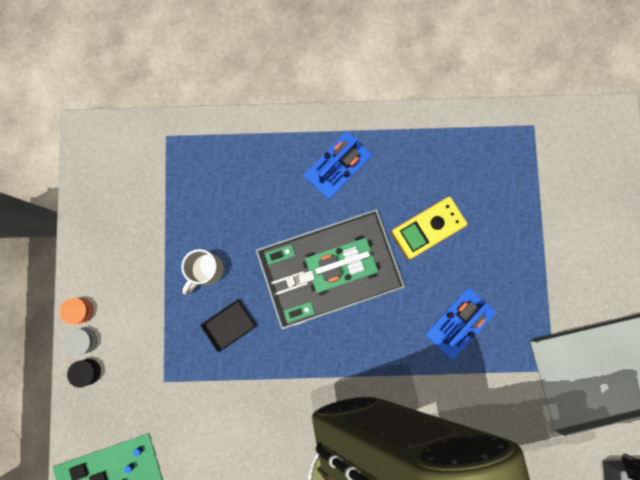

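View pics/scene0.png

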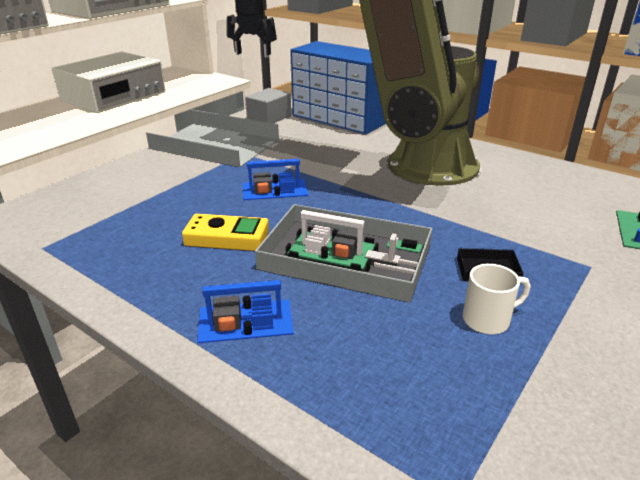

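The top view shows the chassis with rim corners at about (258,250), (379,210), (403,286) and (283,327). The handle runs from (317,272) to (368,257), and the latch is to its left near (290,282). The look-alikes are blue. I'll enlarge it.

```bash
cat > h.py <<'E'
import numpy as np
def ray(p,uv,z):
    "world point at height z seen at pixel uv"
    K,R,t=p["camera_matrix"],p["R"],p["t"]
    d=R.T@np.linalg.solve(K,[uv[0],uv[1],1.]); c=-R.T@t
    return c+d*(z-c[2])/d[2]
def proj(p,X):
    x=p["camera_matrix"]@(p["R"]@np.asarray(X)+p["t"]); return x[:2]/x[2]
E
python3 - <<'E'
import cv2,numpy as np
from h import *
im=cv2.imread("pics/top0.png")[200:340,245:415]
cv2.imwrite("pics/top0c.png",cv2.resize(im,None,fx=4.4,fy=4.2,interpolation=cv2.INTER_CUBIC))
p=np.load("pics/top0p.npz")
c=[ray(p,u,.045) for u in((258,250),(379,210),(403,286),(283,327))]
print(np.round(c,3),np.mean(c,0))
E
```

```text
[[ 0.558  0.235  0.045]
 [ 0.648 -0.061  0.045]
 [ 0.462 -0.111  0.045]
 [ 0.373  0.178  0.045]] [0.5102391  0.06023091 0.045     ]
```

View pics/top0c.png

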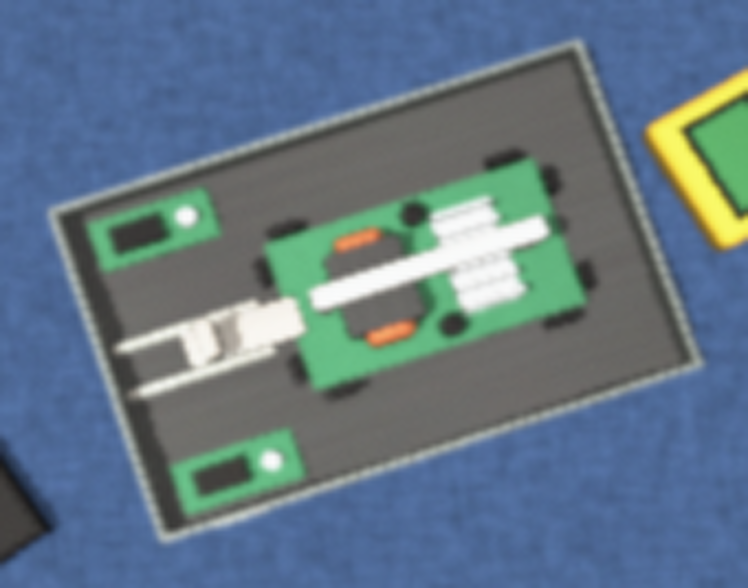

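```bash
python3 - <<'E'
from h import *
p=np.load("pics/top0p.npz")
f=lambda u:(245+u[0]/4.4-.4,200+u[1]/4.2-.4)
a,b=ray(p,f((312,299)),.092),ray(p,f((547,228)),.092)
y=(a-b)/np.linalg.norm(a-b); print(a,b,np.linalg.norm(a-b),"yaw of y",np.degrees(np.arctan2(y[1],y[0])))
c=[ray(p,f(u),.045) for u in((52,212),(582,42),(702,365),(165,540))]
print(np.round(c,4),np.mean(c,0))
for e in(c[0]-c[1],c[3]-c[2]): print(np.linalg.norm(e),np.degrees(np.arctan2(e[1],e[0])))
m=(a+b)/2; ctr=m+.03*y; x=np.array([y[1],-y[0],0])
t=ray(p,f((200,347)),.072)
print("bar mid",m,"balance",m+.017*y,"chassis from bar",ctr,"tab",t,"in chassis",(t-ctr)@x,(t-ctr)@y)
E
```

```text
[0.50104595 0.09651678 0.092     ] [ 0.5367318  -0.02836149  0.092     ] 0.12987710284516704 yaw of y 105.94808789699908
[[ 0.5584  0.2389  0.045 ]
 [ 0.6491 -0.0561  0.045 ]
 [ 0.4605 -0.1137  0.045 ]
 [ 0.3701  0.1803  0.045 ]] [0.50951323 0.06234945 0.045     ]
0.3086063209125008 107.0990100651657
0.30755020928953564 107.08049308964077
bar mid [0.51888888 0.03407765 0.092     ] balance [0.51421785 0.05042334 0.092     ] chassis from bar [0.51064589 0.06292298 0.092     ] tab [0.47725724 0.15729047 0.072     ] in chassis -0.006174546648617826 0.09990945491737284
```

The bar measures 130 mm long and the chassis centre agrees from both measurements. Chassis +y lies at about 107° world yaw, and the tab is at about (0.477, 0.157). I'll move above the tab.

>>> {"api": "play_rows", "payload": {"rows": [[[-0.03,0,0.025],-0.082],[[-0.065,0,0.055],-0.18],[[-0.107,0,0.09],-0.294],[[-0.148,0,0.125],-0.408],[[-0.19,0,0.16],-0.522],[[-0.231,0,0.195],-0.636],[[-0.273,0,0.23],-0.75],[[-0.314,0,0.265],-0.865],[[-0.35,0,0.295],-0.963],[[-0.38,0,0.32],-1.045]], "gripper": 100}}

```text
clock: 1.35
ee_pos: [0.3508, -0.09, 0.2312]
tool_rot: [[0.958, -0.0, 0.286], [-0.286, 0.001, 0.958], [-0.0, -1.0, 0.001]]
contact_force: [0.7, -0.8, 0.4]
gripper_width: 1.0
```

```bash
cat >> h.py <<'E'
def go(s,P,yaw):
    "shift in tool axes and turn to put TCP at P, tool x at world yaw (deg)"
    R=s["tool_rot"]; r=np.asarray(P)-s["ee_pos"]
    now=np.degrees(np.arctan2(R[1,0],R[0,0]))
    print("t",round(s["clock"],2),"pos",np.round(s["ee_pos"],4),"yaw",round(now,2),"q",np.round(s["qpos"],1),"F",np.round(s["contact_force"],1),"w",round(s["gripper_width"],3))
    print("shift",np.round(R.T@r,4),"turn",round(-np.radians((yaw-now+180)%360-180),4))
E
python3 -c "
from h import *; from bench import status
go(status.sense(),[.477,.157,.2],16.9)"
```

```text
t 1.35 pos [ 0.3508 -0.09    0.2312] yaw -16.63 q [-2.020e+01 -7.800e+00  1.142e+02  1.000e-01  7.360e+01 -3.600e+00] F [ 0.7 -0.8  0.4] w 1.0
shift [0.0502 0.0314 0.2728] turn -0.5852
```

>>> {"api": "play_rows", "payload": {"rows": [[[0.007,0.004,0.04],-0.09],[[0.015,0.009,0.085],-0.19],[[0.024,0.015,0.13],-0.29],[[0.033,0.02,0.18],-0.39],[[0.041,0.026,0.22],-0.48],[[0.047,0.03,0.255],-0.55],[[0.05,0.031,0.272],-0.585],[[0.05,0.031,0.272],-0.585]]}}

```text
clock: 2.35
ee_pos: [0.4765, 0.1565, 0.2001]
tool_rot: [[0.957, -0.001, -0.291], [0.291, 0.001, 0.957], [-0.001, -1.0, 0.001]]
contact_force: [-0.5, -0.1, -0.2]
gripper_width: 0.996
```

```bash
python3 -c "
from h import *; from bench import status,optics; import cv2
go(status.sense(),[.477,.157,.2],16.9)
p=optics.camera_params('wrist'); im,d=optics.get_image('wrist'); np.savez('pics/w1.npz',**p); np.save('pics/w1d.npy',d)
cv2.imwrite('pics/w1.png',im[:,:,::-1]); print(p, -p['R'].T@p['t'])"
```

```text
t 2.35 pos [0.4765 0.1565 0.2001] yaw 16.92 q [14.  12.7 97.1  0.1 70.2 -3. ] F [-0.5 -0.1 -0.2] w 0.996
shift [0.0006 0.0001 0.0003] turn 0.0003
{'camera_matrix': array([[360.03631356,   0.        , 321.01559386],
       [  0.        , 360.03631356, 236.27415618],
       [  0.        ,   0.        ,   1.        ]]), 'R': array([[ 9.56785351e-01,  2.90794815e-01, -4.08548838e-04],
       [ 2.75668371e-01, -9.06566671e-01,  3.19599469e-01],
       [ 9.25674919e-02, -3.05900715e-01, -9.47552644e-01]]), 't': array([-0.50122067, -0.02085284,  0.35421214])} [0.45252053 0.23520162 0.34209443]
```

View pics/w1.png

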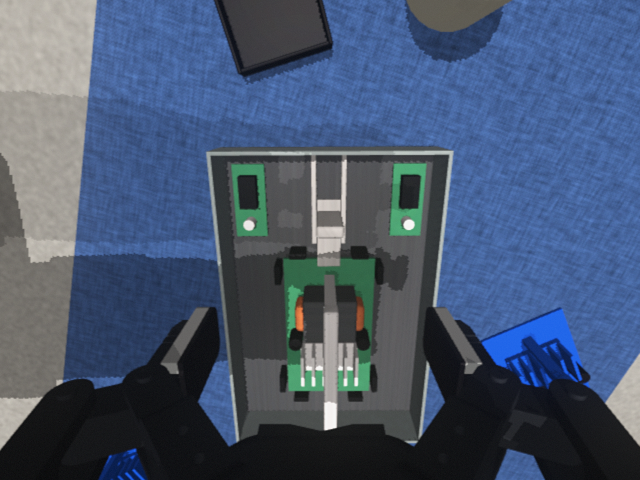

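The wrist view shows the tab near column 329, rows 200–240, with the handle bar along column 330. I'll enlarge it.

```bash
python3 -c "
from h import *; import cv2
im=cv2.imread('pics/w1.png'); cv2.imwrite('pics/w1c.png',cv2.resize(im[150:270,270:390],None,fx=5,fy=5,interpolation=cv2.INTER_CUBIC))
p=np.load('pics/w1.npz'); d=np.load('pics/w1d.npy')
K,R,t=p['camera_matrix'],p['R'],p['t']
c=np.array([.5102,.0626,0]); a=np.radians(106.9); y=np.array([np.cos(a),np.sin(a),0]); x=np.array([y[1],-y[0],0])
for v in range(190,262,4):
    X=R.T@(np.linalg.solve(K,[329,v,1])*d[v,329]-t); print(v,np.round([(X-c)@x,(X-c)@y,X[2]],4))
for v in(300,330,360,390,410):
    e=np.flatnonzero(abs(R.T@(np.linalg.solve(K,np.c_[np.arange(300,361),[v]*61,[1]*61].T)*d[v,300:361]-t[:,None]))[2]>.08)+300
    print(v,e.min() if len(e) else 0,e.max() if len(e) else 0)
"
```

```text
190 [0.0025 0.1139 0.002 ]
194 [0.0025 0.11   0.0022]
198 [0.0025 0.1061 0.0023]
202 [0.0022 0.1064 0.0203]
206 [0.0022 0.1027 0.0204]
210 [0.0022 0.0987 0.0196]
214 [0.0019 0.0987 0.0336]
218 [0.0017 0.0986 0.0464]
222 [0.0014 0.0987 0.0587]
226 [0.0012 0.0986 0.0696]
230 [0.0012 0.0955 0.0703]
234 [0.0012 0.0923 0.0707]
238 [0.0024 0.0714 0.0196]
242 [0.0024 0.0679 0.021 ]
246 [0.0025 0.0634 0.0196]
250 [0.0025 0.0595 0.0201]
254 [0.0025 0.0552 0.0196]
258 [0.0026 0.0513 0.0203]
300 0 0
330 324 338
360 324 337
390 324 337
410 324 337
```

View pics/w1c.png

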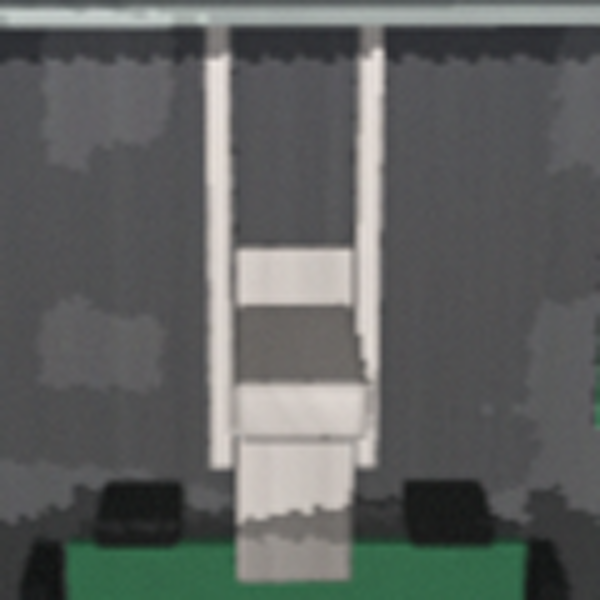

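Wrist depth puts the tab centre at chassis (1.9, 93.7) mm with its top at z 70 mm, which is world (0.485, 0.153). I'll descend around it with the gripper part open.

>>> {"api": "play_rows", "payload": {"rows": [[[0.004,0.02,-0.003],0],[[0.007,0.05,-0.006],0],[[0.007,0.08,-0.006],0],[[0.007,0.11,-0.006],0],[[0.007,0.135,-0.006],0],[[0.007,0.148,-0.006],0],[[0.007,0.153,-0.006],0],[[0.007,0.153,-0.006],0]], "gripper": 60}}

```text
clock: 3.4
ee_pos: [0.485, 0.1521, 0.0479]
tool_rot: [[0.957, 0.0, -0.289], [0.289, 0.001, 0.957], [0.0, -1.0, 0.001]]
contact_force: [-0.7, 0.5, -0.3]
gripper_width: 0.6
```

```bash
python3 -c "
from h import *; from bench import status,optics; import cv2
go(status.sense(),[.4848,.1529,.047],16.9)
p=optics.camera_params('wrist'); im,d=optics.get_image('wrist'); np.savez('pics/w2.npz',**p); np.save('pics/w2d.npy',d)
cv2.imwrite('pics/w2.png',im[:,:,::-1])"
```

```text
t 3.4 pos [0.485  0.1521 0.0479] yaw 16.82 q [ 1.330e+01  2.550e+01  1.031e+02  1.000e-01  5.140e+01 -3.600e+00] F [-0.7  0.5 -0.3] w 0.6
shift [0.0001 0.0009 0.0008] turn -0.0013
```

View pics/w2.png

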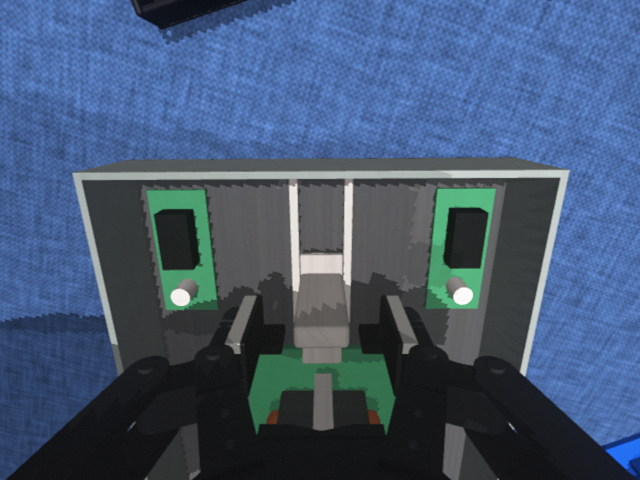

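The tab (about (321,310)) is centred between the two fingers (about 255 and 385). I'll close on it.

>>> {"api": "play_rows", "payload": {"rows": [[[0,0,0],0],[[0,0,0],0],[[0,0,0],0],[[0,0,0],0],[[0,0,0],0],[[0,0,0],0]], "gripper": 0}}

```text
clock: 4.2
ee_pos: [0.4851, 0.1522, 0.0489]
tool_rot: [[0.957, 0.001, -0.29], [0.29, 0.001, 0.957], [0.001, -1.0, 0.001]]
contact_force: [-3.4, -2.2, 9.7]
gripper_width: 0.24
```

>>> {"api": "play_rows", "payload": {"rows": [[[0,0,0.004],0],[[0,0,0.009],0],[[0,0,0.014],0],[[0,0,0.019],0],[[0,0,0.024],0],[[0,0,0.029],0],[[0,0,0.033],0],[[0,0,0.036],0],[[0,0,0.038],0],[[0,0,0.038],0]]}}

```text
clock: 5.45
ee_pos: [0.4742, 0.1876, 0.0489]
tool_rot: [[0.957, 0.001, -0.29], [0.29, -0.001, 0.957], [0.0, -1.0, -0.001]]
contact_force: [-0.9, -15.3, 4.3]
gripper_width: 0.239
```

>>> {"api": "play_rows", "payload": {"rows": [[[0,0,0.001],0],[[0,0,0.002],0],[[0,0,0.002],0]]}}

```text
clock: 5.82
ee_pos: [0.4741, 0.1877, 0.0489]
tool_rot: [[0.957, 0.001, -0.29], [0.29, -0.004, 0.957], [-0.0, -1.0, -0.004]]
contact_force: [3.0, -22.6, 2.5]
gripper_width: 0.239
```

It's stopped hard, and the force rises with no motion. I'll relax, open and rise.

>>> {"api": "play_rows", "payload": {"rows": [[[0,0,-0.0005],0],[[0,0,-0.0005],0],[[0,0,-0.0005],0],[[0,0,-0.0005],0]], "gripper": 60}}

```text
clock: 6.32
ee_pos: [0.4743, 0.1875, 0.0489]
tool_rot: [[0.957, 0.001, -0.29], [0.29, -0.004, 0.957], [0.0, -1.0, -0.004]]
contact_force: [-0.5, 0.2, 0.8]
gripper_width: 0.598
```

>>> {"api": "play_rows", "payload": {"rows": [[[0,-0.02,0],0],[[0,-0.05,0],0],[[0,-0.08,0],0],[[0,-0.11,-0.01],0],[[0,-0.13,-0.03],0],[[0,-0.135,-0.06],0],[[0,-0.135,-0.08],0],[[0,-0.135,-0.08],0]]}}

```text
clock: 7.32
ee_pos: [0.4975, 0.1108, 0.1843]
tool_rot: [[0.957, 0.002, -0.289], [0.289, -0.004, 0.957], [0.0, -1.0, -0.004]]
contact_force: [-0.5, -0.1, 0.2]
gripper_width: 0.603
```

```bash
python3 -c "
from h import *; from bench import status,optics; import cv2
go(status.sense(),[.5142,.0504,.14],16.9)
p=optics.camera_params('wrist'); im,d=optics.get_image('wrist'); np.savez('pics/w3.npz',**p); np.save('pics/w3d.npy',d)
cv2.imwrite('pics/w3.png',im[:,:,::-1])"
```

```text
t 7.33 pos [0.4975 0.1108 0.1843] yaw 16.78 q [ 8.6 14.6 97.  -0.3 68.4 -8.1] F [-0.5 -0.1  0.2] w 0.603
shift [-0.0014  0.0445 -0.0625] turn -0.0022
```

View pics/w3.png

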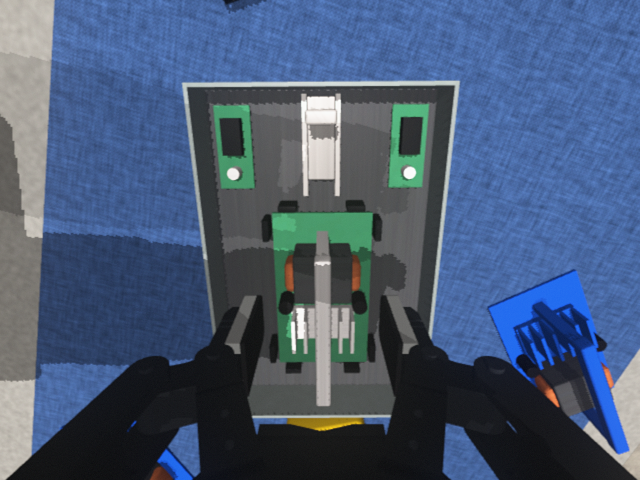

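The latch is fully back, with its tongue end at row ~182 clear of the board end at row ~212. The bar runs from (322,233) to (323,404). Next I'll locate the bar with depth.

```bash
python3 -c "
from h import *; from bench import status; import cv2
p=np.load('pics/w3.npz'); d=np.load('pics/w3d.npy'); K,R,t=p['camera_matrix'],p['R'],p['t']
v,u=np.mgrid[215:420,300:346]; v=v.ravel();u=u.ravel()
X=(R.T@(np.linalg.solve(K,np.c_[u,v,u*0+1].T)*d[v,u]-t[:,None])).T
print('hist',np.round(np.percentile(X[:,2],[50,80,90,95,99]),4))
B=X[abs(X[:,2]-.092)<.005]
r=cv2.minAreaRect((B[:,:2]*1000).astype(np.float32)); print(len(B),B[:,2].mean(),r)
m,y=B[:,:2].mean(0),np.linalg.svd(B[:,:2]-B[:,:2].mean(0),full_matrices=False)[2][0]; y*=np.sign(y[1])
s=(B[:,:2]-m)@y; print('yaw',np.degrees(np.arctan2(y[1],y[0])),'ends',s.min(),s.max(),'len',np.ptp(s))
x=np.array([y[1],-y[0]]); w=(B[:,:2]-m)@x; mid=m+y*(s.max()+s.min())/2+x*(w.max()+w.min())/2; print('mid',mid)
b=mid+.017*y; print('balance',b)
go(status.sense(),[*b,.066],np.degrees(np.arctan2(y[1],y[0]))-90)
T=status.sense()['tool_rot']; print('tilt',np.degrees(T[2]))
"
```

```text
hist [0.0374 0.09   0.0909 0.0913 0.0919]
2244 0.0906608020671082 ((522.0574951171875, 33.845977783203125), (11.910171508789062, 129.47877502441406), 16.799701690673828)
yaw 107.0182842264316 ends -0.07094669275804245 0.05851454047919027 len 0.12946123323723271
mid [0.52216455 0.03387599]
balance [0.51718905 0.05013158]
t 7.38 pos [0.4973 0.1115 0.1842] yaw 16.81 q [ 8.6 14.6 97.  -0.2 68.4 -8.1] F [-0.  -0.1  0.1] w 0.599
shift [ 0.0013  0.1184 -0.064 ] turn -0.0036
tilt [ 1.05345972e-02 -5.72952958e+01 -2.35191897e-01]
```

>>> {"api": "play_rows", "payload": {"rows": [[[0.001,0.01,-0.02],-0.003],[[0.001,0.02,-0.05],-0.003],[[0.001,0.035,-0.064],-0.003],[[0.001,0.06,-0.064],-0.003],[[0.001,0.085,-0.064],-0.003],[[0.001,0.105,-0.064],-0.003],[[0.001,0.115,-0.064],-0.003],[[0.001,0.118,-0.064],-0.003],[[0.001,0.118,-0.064],-0.003]]}}

```text
clock: 8.5
ee_pos: [0.5171, 0.0503, 0.0668]
tool_rot: [[0.956, 0.002, -0.292], [0.292, -0.004, 0.956], [0.001, -1.0, -0.004]]
contact_force: [-0.4, 0.3, -0.1]
gripper_width: 0.599
```

```bash
python3 -c "
from h import *; from bench import status,optics; import cv2
go(status.sense(),[.5172,.0501,.066],16.9)
im,d=optics.get_image('wrist'); cv2.imwrite('pics/w4.png',im[:,:,::-1])"
```

```text
t 8.5 pos [0.5171 0.0503 0.0668] yaw 16.99 q [  1.6  24.9 100.8  -0.3  54.2 -15.2] F [-0.4  0.3 -0.1] w 0.599
shift [ 0.0001  0.0008 -0.0002] turn 0.0016
```

View pics/w4.png

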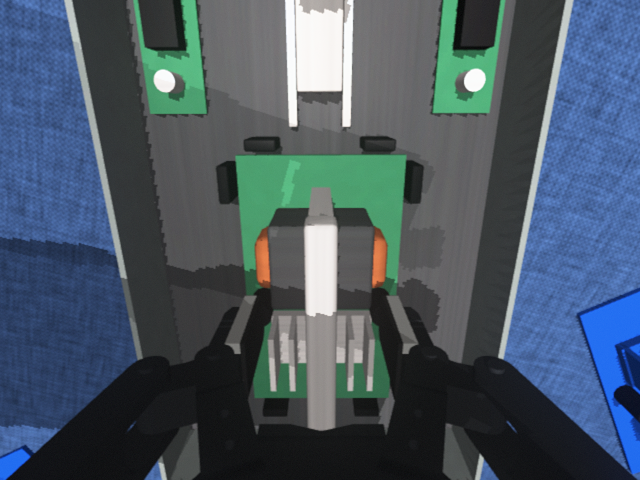

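The bar (column ~321) is centred between the fingers, so I'll close.

>>> {"api": "play_rows", "payload": {"rows": [[[0,0,0],0],[[0,0,0],0],[[0,0,0],0],[[0,0,0],0],[[0,0,0],0],[[0,0,0],0],[[0,0,0],0]], "gripper": 0}}

```text
clock: 9.43
ee_pos: [0.5171, 0.0501, 0.0674]
tool_rot: [[0.956, 0.002, -0.292], [0.292, -0.004, 0.956], [0.001, -1.0, -0.004]]
contact_force: [-4.0, -1.3, 5.7]
gripper_width: 0.129
```

>>> {"api": "play_rows", "payload": {"rows": [[[0,-0.001,0],0],[[0,-0.003,0],0],[[0,-0.005,0],0],[[0,-0.007,0],0],[[0,-0.009,0],0],[[0,-0.01,0],0],[[0,-0.01,0],0],[[0,-0.01,0],0]]}}

```text
clock: 10.42
ee_pos: [0.517, 0.0502, 0.0774]
tool_rot: [[0.956, 0.002, -0.292], [0.292, -0.004, 0.956], [0.001, -1.0, -0.004]]
contact_force: [-0.3, 0.1, -5.5]
gripper_width: 0.129
```

```bash
python3 -c "
from h import *; from bench import status,optics; import cv2
s=status.sense(); go(s,[.5172,.0501,.1668],16.9); print(s['moment'])
im,d=optics.get_image('scene'); cv2.imwrite('pics/s5.png',cv2.resize(im[180:310,220:450,::-1],None,fx=3.4,fy=3.4,interpolation=cv2.INTER_CUBIC))"
```

```text
t 10.43 pos [0.517  0.0502 0.0774] yaw 17.0 q [  1.6  23.9 100.5  -0.3  55.4 -15.2] F [-0.3  0.1 -5.5] w 0.129
shift [ 0.0002 -0.0894 -0.0005] turn 0.0017
[-0.01028856  0.00188756 -0.03093047]
```

View pics/s5.png

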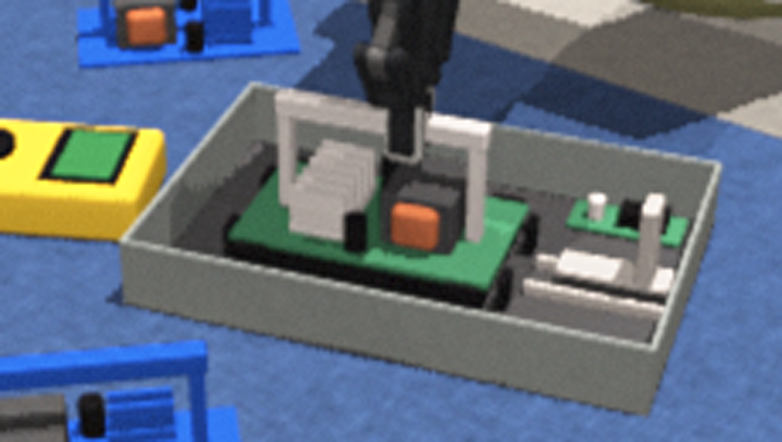

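The module is carried: −5.5 N (about 0.56 kg), nearly zero moment, and level. I'll lift the remaining 90 mm smoothly.

>>> {"api": "play_rows", "payload": {"rows": [[[0,-0.005,0],0],[[0,-0.015,0],0],[[0,-0.026,0],0],[[0,-0.038,0],0],[[0,-0.05,0],0],[[0,-0.062,0],0],[[0,-0.073,0],0],[[0,-0.082,0],0],[[0,-0.088,0],0],[[0,-0.09,0],0]]}}

```text
clock: 11.72
ee_pos: [0.5169, 0.0505, 0.1676]
tool_rot: [[0.956, 0.002, -0.292], [0.292, -0.004, 0.956], [0.001, -1.0, -0.004]]
contact_force: [-0.5, -0.1, -6.0]
gripper_width: 0.124
```

>>> {"api": "play_rows", "payload": {"rows": [[[0,0,0],0],[[0,0,0],0],[[0,0,0],0],[[0,0,0],0],[[0,0,0],0],[[0,0,0],0]]}}

```text
clock: 12.48
ee_pos: [0.5169, 0.0505, 0.1676]
tool_rot: [[0.956, 0.002, -0.292], [0.292, -0.004, 0.956], [0.001, -1.0, -0.004]]
contact_force: [0.4, 0.3, -4.9]
gripper_width: 0.127
```

```bash
python3 -c "
from h import *; from bench import status,optics; import cv2
s=status.sense(); go(s,[.5172,.0501,.1674],16.9); print(s['moment'],s['qvel'])
im,d=optics.get_image('scene'); cv2.imwrite('pics/s6.png',im[:,:,::-1])"
```

```text
t 12.47 pos [0.5169 0.0505 0.1676] yaw 16.99 q [  1.7  16.8  96.5  -0.3  66.5 -15.2] F [ 0.4  0.3 -4.9] w 0.127
shift [ 0.0002  0.0002 -0.0005] turn 0.0016
[ 0.03571797  0.03825044 -0.07006178] [-0.08242743 -0.03287235  0.02806723  0.01650143  0.04378271  0.03406979]
```

View pics/s6.png

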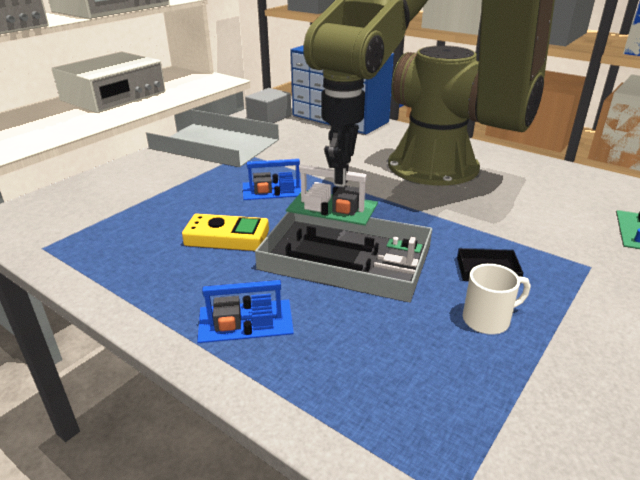

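The scene view shows the module level in the air around (333,195), the latch back at (412,250), and the meter, mug and tray where they were. I'll hand it in.

```bash
python3 -c "
from bench import order; print(order.sign_off())"
```

```text
the job is handed in; nothing more can be done
None
```

The latch is all the way back, and the module is held by its handle about 10 cm above where it sat. I handed the job in at about 12.5 s on the robot's clock.

- **Latch:** I gripped the tab and slid it about 37 mm. It then stopped moving while the push force rose to about 23 N, which I took as its end stop. That is 3 mm short of the listed 40 mm travel. A wrist picture afterwards showed the tongue well clear of the board.
- **Lift:** I gripped the bar at the balance point and raised it straight up from TCP height 0.067 m to 0.168 m. The load reads about 5–6 N, the wrist moment is under 0.1 N m, and the gripper opening is steady.
- **Level and steady:** The last scene picture shows the module level, and the joint speeds read about zero. I judged level by eye and from the small moment, not by measuring the board's tilt.
- **Bystanders:** The meter, mug and tray look to be where they started in the last picture. I did not measure their positions.
- **Disagreements:** The top and wrist cameras differed by about 3 mm on the balance point and about 9 mm on the tab. I used the wrist camera for both, and both grips closed centred.

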